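# Fit the toggle knob to the steamer lid and cover the pot

### The arm

A 6-joint arm with a two-finger parallel gripper is mounted at the origin on the work surface. World frame = base frame: x ahead of the robot, y to its left, z up, the work surface at z = 0. Lengths are in m, angles in rad, forces in N, time in s.
With the tool pointing down it reaches from about 0.325 to 0.9 m from the base axis. Payload 3.5 kg.
Tool frame: the origin (TCP) lies midway between the tips of the shut fingers; the grasp point (between the pads) lies 19 mm behind it; z points along the fingers, y is the line along which they close (so a half turn about z gives the same grasp; the last joint's range is limited). The gripper opens to 85 mm and grips with 20 to 120 N. Pads are 22 mm wide; open, the fingers measure 114 mm over their backs; the gripper's body (76 mm by 85 mm) begins 54 mm behind the grasp point. The pads swing forward as they close: fully open they stand 13 mm farther back than shut.
Start: joints at [-1.206, 0.276, -0.026, 1.268, 0, 1.467], TCP at [0.282, -0.558, 0.231] pointing down, gripper open.
Joint ranges: [-3.12, 3.12], [-0.85, 1.88], [-1.08, 1.24], [-1.95, 2.15], [-1.57, 1.53], [-3.14, 3.14]. Speed limits (rad/s): [2.57, 2.57, 3.14, 3.14, 3.14, 3.14].

### API

Orientations are given as a unit quaternion [w, x, y, z].
In Python, from bench import robot gives the robot as it stands.
- The arm moves only by the shell command python3 -m inch 'ROWS' [FORCE]. ROWS is JSON, a list of rows, each an object of numbers: "wx", "wy", "wz": the turn, a rotation vector about the world's x, y, z in rad; "tx", "ty", "tz": the shift along the world's x, y, z in mm; "jaw": the finger opening in mm, from 0 to 85.4. A call has 1 to 20 rows; each row shifts and turns the commanded pose from where the row before left it; what a row does not reach is not made up. A row lasts 1/8 s, in which the tool goes at most 62.5 mm and 10.7 degrees, less where a joint would pass 70% of its speed; a pose out of reach is approached as far as the arm can. A call is refused whole if a number of a shift passes 62.5 or a number of a turn 0.188, either way. A call with a gripper value outside its range is refused whole. The fingers move at their own pace and stop on an object; FORCE is the grip in N (left out, the last holds). Time passes only in rows, so rows that do not move let the fingers close. It gives the time, the measured TCP pose, the force, the opening and the grip force at its end, in the units of the state.
- robot.get_state(): the state, without advancing time (a new reading comes with each control period).
- robot.capture(name): name is "scene" or "top" or "wrist"; returns the picture (480x640x3 uint8, red, green, blue); there is no depth.
- robot.calibration(name): a dict with "intrinsics" (3x3 intrinsics, pixels), "extrinsics" (4x4, takes a point from camera to world coordinates). Camera axes: x right, y up, looking along -z (the intrinsics and any distortion apply to the point x, -y, -z); pixel columns grow to the right and rows downward; lengths in m; the calibration is good to about 2 mm. A picture is of the moment at which its call begins: read the wrist's pose just before it. calibration takes no time and is no camera call; for the wrist camera it gives the pose at the moment of the call.
- robot.finish_job(): hands the job in; it is judged then, once.
Trained networks look in the newest picture that a camera, given by its name, has taken for a name from the list of things; names that differ only in an ending like _2 or _b are one class to them, and where a whole thing is asked for, a point or a joint stands for the part that bears it (a point fixed in the world has none). Each returns a list of dicts, best first, with "p" (0 to 1); they miss things now and then, are a little off and sometimes report something else, mostly with a low value. They report only what shows in the picture. A call takes as long as a camera call. They do not tell look-alikes from the thing itself.
- robot.spot_in(camera, name): "rect" ([left, top, right, bottom] in pixels, round what is visible of it).
The state is a dict: "clock": time; "qpos": joint angles; "dq": joint speeds; "joint_torque": joint torques, N m; "tool_pos": TCP position; "orientation": TCP orientation; "force": force on the tool from outside, world axes, zero at the start; "torque": the same for the moment, N m; "finger_gap": finger opening in m; "finger_force": force on a finger pad.
Only numpy, scipy, OpenCV 4.12 (cv2) and the standard library are available. Lean on these libraries where they do the work, as an engineer would, in place of code of your own. Each camera call takes 0.05 s, during which the arm holds its last target. There are 200 camera calls.

### The job

Take the black toggle knob out of its wooden rest, pass its T-shaped foot through the slot of the steamer lid and give it a quarter turn so that it holds. Then lift the lid by the knob alone, put it squarely and fully down on the steamer pot, and let go. Be gentle, never bearing on the lid with more than 40 N, keep the gripper off the lid itself, and leave the pot and the other things where they stand.

Things in the scene. Friction and masses are not known exactly. Their poses are not given: they have to be found in the camera images.
- knob_grip (a point): Middle of the grip of the black toggle knob (110 g, 62 mm tall, upright): a flat plastic grip 44 x 14 x 40 mm, to be pinched across its 14 mm (y). The grip's top is 16 mm above this point, its lower end (top of the flange) 24 mm below, the underside of the foot 46 mm below. x: along the grip and the foot; z: up. A half turn makes no difference.
- knob_foot (a point): Middle of the knob's steel T-bar foot, 28 x 8 x 6 mm (x, y, z), 43 mm below the middle of the grip; same axes. Above the foot: a round shank 7 mm thick, 12 mm long, then a round flange 40 mm across, 4 mm thick, then the grip.
- rest: Wooden block 60 x 46 x 20 mm, fixed, in which the knob stands at the start; origin under its centre. Its pocket, 32 x 12 mm (x, y), 12 mm deep from the top, holds the foot loosely, so the knob stands with its foot 8 mm above the counter and can be drawn straight up.
- lid_top (a point): Middle of the lid, at the height of its slotted plate's upper face, 32.5 mm above the counter. The steel plate (70 x 70 x 5.5 mm, fixed to the lid) has one slot right through, 36 mm long (x) and 10 mm wide (y), edged with a thin black seal. The slot is centred in x, but riveted out of true by up to 9 mm to either side in y: not reported, to be seen or felt. z: up.
- lid: The loose steamer lid, about 0.45 kg; origin at the middle of its lower edge, axes as the lid's middle point. Flat aluminium disc 175 mm across, underside 27 mm above the origin and flush with the plate's, on a skirt 169 mm in inner diameter; hollow beneath. With the knob's flange down on the plate the top of its foot is 6.5 mm below the plate's underside and turns freely either way.
- pot_rim (a point): Centre of the mouth of the aluminium steamer pot, at rim height, 100 mm above the counter. Round, 160 mm across outside, wall 3 mm, 1.3 kg, loose; two loop handles 48 mm below the rim reach 107 mm from the axis. With the lid fully down its underside rests on the rim, its middle point 5.5 mm above this one, and the skirt goes outside the rim with 4.5 mm of play all round.
- bowl_mid (a point): Blue-striped white ceramic bowl, 136 mm across the rim, 60 mm tall. Point on its axis 30 mm above its foot. Bystander.
- funnel_mid (a point): White plastic funnel standing mouth down, 92 mm across, 85 mm tall. Point on its axis 40 mm above the counter. Bystander.
- jar_mid (a point): Small glass jar with a cork stopper, 56 mm across, 88 mm tall. Point at its centre. Bystander.
- mug_mid (a point): White mug, 76 mm across, 85 mm tall. Point at its centre. Bystander.
- mill_mid (a point): Dark wooden pepper mill, 54 mm across, 150 mm tall. Point at its centre. Bystander.
- spoon_mid (a point): Wooden spoon lying flat, 220 mm long. Point near its middle, 10 mm above its underside. Bystander.
There are look-alikes about, which are no part of the job. Leave any green look-alike of the lid alone.

How it is judged:
By the outcome, as a careful person would: the job done as asked, in the order asked, and still so for the second after the job is handed in, with the robot touching nothing.
It also fails if it takes over 64 s, if anything falls off the work surface, if the arm or the gripper's body presses on something with over 40 N, if the wrist force passes 120 N, or if a joint passes its speed limit or range.

## Working session

There is one attempt and no reset: what is moved stays moved. The work goes in short steps, Python scripts to look and compute and a shell command to move; the robot and the scene stay as the last step left them, time stands still between calls to the robot, and variables do not carry over. Pictures are saved under pics/ and viewed, at most 10 in all, crops included, and the job is handed in when it is done.

```bash
mkdir -p pics; ls
cat > h.py <<'E'
import numpy as np, cv2
from bench import robot
def cap(n,f=None):
    im=robot.capture(n)
    if f: cv2.imwrite('pics/'+f,im[:,:,::-1])
    return im
def ray(n,uv,cal=None):
    c=cal or robot.calibration(n);K=np.array(c['intrinsics']);E=np.array(c['extrinsics'])
    d=np.linalg.inv(K)@[uv[0],uv[1],1.];d=E[:3,:3]@[d[0],-d[1],-d[2]]
    return E[:3,3],d/np.linalg.norm(d)
def atz(n,uv,z,cal=None):
    o,d=ray(n,uv,cal);return o+d*(z-o[2])/d[2]
def proj(n,P,cal=None):
    c=cal or robot.calibration(n);K=np.array(c['intrinsics']);E=np.array(c['extrinsics'])
    p=E[:3,:3].T@(np.array(P)-E[:3,3]);q=K@[p[0],-p[1],-p[2]];return q[:2]/q[2]
def tri(rays):
    A=np.zeros((3,3));b=np.zeros(3)
    for o,d in rays:
        M=np.eye(3)-np.outer(d,d);A+=M;b+=M@o
    x=np.linalg.solve(A,b);return x,[np.linalg.norm((np.eye(3)-np.outer(d,d))@(x-o)) for o,d in rays]
E
python3 - <<'E'
from h import *
np.set_printoptions(precision=3,suppress=True)
for n in('scene','top'):
    cap(n,n+'0.png');c=robot.calibration(n);print(n,{k:(np.array(v) if k in('intrinsics','extrinsics') else v) for k,v in c.items()})
    for t in('knob_grip','knob_foot','rest','lid_top','lid','pot_rim','mill_mid','jar_mid','mug_mid'):
        print(t,[(np.round(x['rect']).tolist(),round(x['p'],2)) for x in robot.spot_in(n,t)])
s=robot.get_state();print(s['clock'],s['tool_pos'],s['orientation'],s['force'])
E
```

```text
pics
scene {'intrinsics': array([[474.666,   0.   , 320.219],
       [  0.   , 474.666, 235.992],
       [  0.   ,   0.   ,   1.   ]]), 'extrinsics': array([[-0.708, -0.405,  0.578,  1.203],
       [ 0.706, -0.395,  0.588,  0.628],
       [-0.009,  0.825,  0.566,  0.729],
       [ 0.   ,  0.   ,  0.   ,  1.   ]])}
knob_grip [([333.0, 224.0, 350.0, 247.0], 0.69)]
knob_foot [([331.0, 222.0, 351.0, 240.0], 0.66), ([283.0, 297.0, 316.0, 368.0], 0.66)]
rest [([326.0, 240.0, 355.0, 255.0], 0.82), ([272.0, 261.0, 295.0, 309.0], 0.43)]
lid_top [([357.0, 365.0, 466.0, 469.0], 0.66), ([359.0, 291.0, 451.0, 361.0], 0.6)]
lid [([360.0, 290.0, 448.0, 362.0], 0.91), ([357.0, 371.0, 465.0, 471.0], 0.57)]
pot_rim [([224.0, 190.0, 301.0, 252.0], 0.84)]
mill_mid [([284.0, 297.0, 314.0, 366.0], 0.93)]
jar_mid [([333.0, 223.0, 350.0, 243.0], 0.65), ([272.0, 261.0, 297.0, 303.0], 0.56)]
mug_mid [([467.0, 245.0, 520.0, 292.0], 0.6)]
top {'intrinsics': array([[579.027,   0.   , 315.338],
       [  0.   , 579.027, 234.668],
       [  0.   ,   0.   ,   1.   ]]), 'extrinsics': array([[ 0.028,  0.999, -0.043,  0.494],
       [-1.   ,  0.029,  0.01 , -0.044],
       [ 0.011,  0.043,  0.999,  1.418],
       [ 0.   ,  0.   ,  0.   ,  1.   ]])}
knob_grip [([302.0, 265.0, 322.0, 286.0], 0.5), ([368.0, 298.0, 405.0, 339.0], 0.47)]
knob_foot [([301.0, 266.0, 324.0, 280.0], 0.78)]
rest [([296.0, 256.0, 324.0, 285.0], 0.47)]
lid_top [([156.0, 185.0, 232.0, 257.0], 0.91), ([100.0, 112.0, 174.0, 190.0], 0.66), ([311.0, 111.0, 370.0, 165.0], 0.44)]
lid [([156.0, 182.0, 233.0, 259.0], 0.87), ([96.0, 114.0, 178.0, 189.0], 0.77)]
pot_rim [([347.0, 196.0, 442.0, 267.0], 0.56)]
mill_mid [([226.0, 120.0, 248.0, 153.0], 0.55)]
jar_mid [([290.0, 167.0, 308.0, 194.0], 0.73)]
mug_mid [([145.0, 310.0, 187.0, 356.0], 0.62)]
1.0 [ 0.282 -0.558  0.231] [ 0.     0.973  0.232 -0.   ] [0.116 0.16  0.5  ]
```

Run:
```python
import cv2,numpy as np
a=cv2.imread('pics/scene0.png')[170:480,200:540];b=cv2.imread('pics/top0.png')[90:370,80:460]
cv2.imwrite('pics/c1.png',cv2.resize(a,None,fx=1.9,fy=1.9,interpolation=cv2.INTER_CUBIC))
cv2.imwrite('pics/c2.png',cv2.resize(b,None,fx=2,fy=2,interpolation=cv2.INTER_CUBIC))
```

```text
(no output)
```

View pics/c1.png

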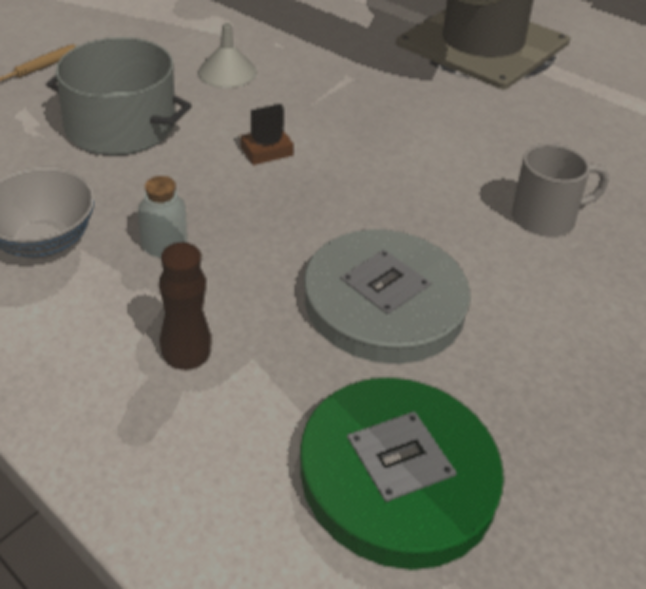

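View pics/c2.png

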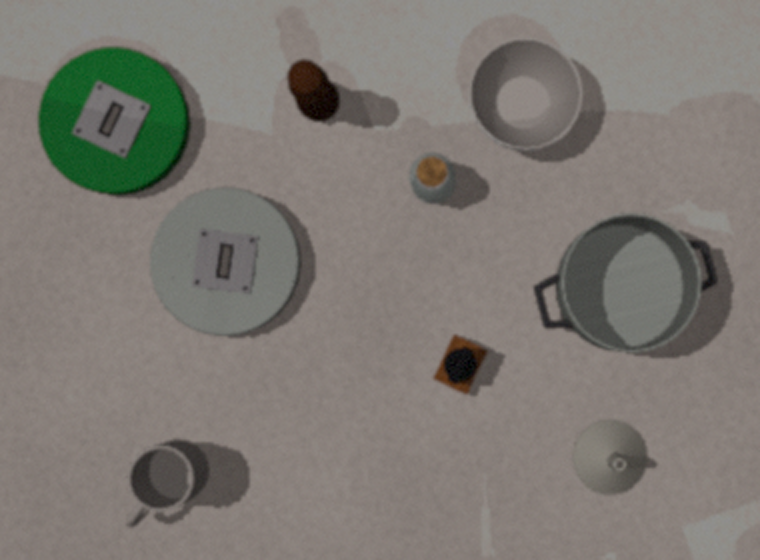

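Grey lid at top-camera (192,220), green look-alike at (136,150): the grey one is the aluminium lid, so the green stays alone. The knob stands in its rest at (310,272), and the pot mouth is at (395,232).

Run:
```python
from h import *
np.set_printoptions(precision=4,suppress=True)
S=lambda x,y:(200+x/1.9,170+y/1.9); T=lambda x,y:(80+x/2,90+y/2)
for n,a,b in(('knobtop',(268,109),(460,364)),('lid',(386,280),(225,261)),('pot',(117,80),(630,284)),('mill',(183,253),(308,79))):
    print(n,*tri([ray('scene',S(*a)),ray('top',T(*b))]))
print(atz('top',T(225,261),.0325),atz('top',T(630,284),.1),atz('top',T(460,364),.07))
for z,l in((.02,[(457,335),(487,347),(468,393),(434,378)]),(.0325,[(203,230),(259,238),(247,290),(193,284)])):
    print(np.array([atz('top',T(*p),z) for p in l]))
c=robot.calibration('wrist');print(np.array(c['extrinsics']),np.array(c['intrinsics']))
```

```text
knobtop [ 0.4646 -0.0477  0.069 ] [np.float64(0.0007289581820016746), np.float64(0.000728958182001756)]
lid [0.5792 0.2368 0.0304] [np.float64(0.0003648250885795657), np.float64(0.0003648250885796827)]
pot [ 0.563  -0.2427  0.0739] [np.float64(0.0008743354014284562), np.float64(0.0008743354014286017)]
mill [0.7788 0.1315 0.1328] [np.float64(0.0008711797116443512), np.float64(0.0008711797116443418)]
[0.5793 0.2361 0.0325] [ 0.5623 -0.2394  0.1   ] [ 0.4651 -0.0482  0.07  ]
[[ 0.4988 -0.0437  0.02  ]
 [ 0.4854 -0.0803  0.02  ]
 [ 0.4295 -0.059   0.02  ]
 [ 0.4463 -0.0175  0.02  ]]
[[0.6157 0.2637 0.0325]
 [0.608  0.1965 0.0325]
 [0.5454 0.2086 0.0325]
 [0.5507 0.2732 0.0325]]
[[ 0.4508  0.8584  0.2446  0.3437]
 [-0.8926  0.4334  0.1241 -0.5259]
 [ 0.0005 -0.2743  0.9616  0.3723]
 [ 0.      0.      0.      1.    ]] [[424.1619   0.     320.3123]
 [  0.     424.1619 243.7148]
 [  0.       0.       1.    ]]
```

```bash
python3 -m inch '[{"tx":14,"ty":39,"wz":0.173},{"tx":14,"ty":39,"wz":0.173},{"tx":14,"ty":39,"wz":0.173},{"tx":14,"ty":39,"wz":0.173},{"tx":14,"ty":39,"wz":0.173},{"tx":14,"ty":39,"wz":0.173},{"tx":14,"ty":39,"wz":0.173},{"tx":14,"ty":39,"wz":0.173},{"tx":14,"ty":39,"wz":0.173},{"tx":14,"ty":39,"wz":0.173},{"tx":14,"ty":39,"wz":0.173},{"tx":14,"ty":39,"wz":0.173},{"tx":14,"ty":42,"wz":0.173,"jaw":50},{},{}]' 40
cat >> h.py <<'E'
def st():
    s=robot.get_state();q=np.array(s['orientation']);from scipy.spatial.transform import Rotation as R
    M=R.from_quat(q[[1,2,3,0]]).as_matrix()
    print('t',round(s['clock'],2),'pos',np.round(s['tool_pos'],4),'yaw',round(np.degrees(np.arctan2(M[1,0],M[0,0])),2),'z',np.round(M[:,2],3),'F',np.round(s['force'],1),'T',np.round(s['torque'],2),'gap',round(s['finger_gap'],4),round(float(np.max(s['finger_force'])),1));return s
E
python3 - <<'E'
from h import *
st();im=cap('wrist','w1.png')
for t in('knob_grip','rest'): print(t,[(np.round(x['rect']).tolist(),round(x['p'],2)) for x in robot.spot_in('wrist',t)])
print(proj('wrist',[.465,-.048,.07]),proj('wrist',[.465,-.048,.02]))
E
```

```text
t 1.0 pos [ 0.2818 -0.5579  0.2313] yaw 26.8 z [-0. -0. -1.] F [0.1 0.2 0.5] T [ 0.    0.05 -0.01] gap 0.0851 0.0
knob_grip []
rest []
[-462.06891287 -585.25914652] [-311.49725154 -448.96671585]schema error: expected keys wx, wy, wz, tx, ty, tz, jaw
```

View pics/w1.png

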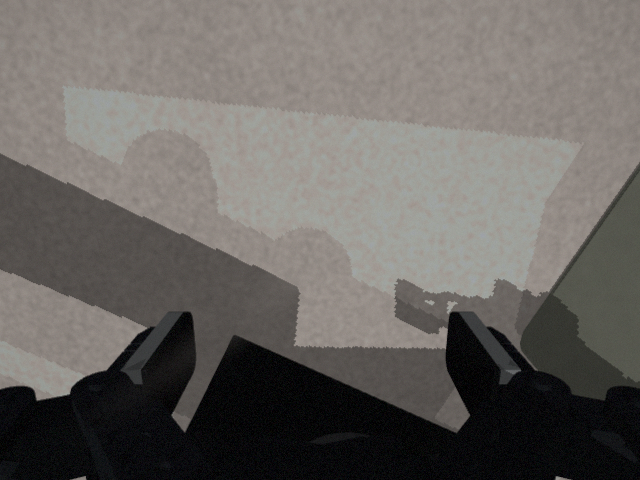

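The arm had not moved (the call was refused), so the picture shows only bare counter and shadows. I'll check which keys a row needs.

```bash
python3 -m inch '[{"tx":14,"ty":39,"wz":0.173}]' 40;  python3 -m inch '[{"wx":0,"wy":0,"wz":0.173,"tx":14,"ty":39,"tz":0,"jaw":85}]' 40
```

```text
clock: 1.27
tool_pos: [0.2955, -0.5207, 0.2312]
orientation: [0.001, 0.949, 0.316, -0.0]
force: [1.2, 0.8, -0.0]
finger_gap: 0.0849
finger_force: 0.0schema error: expected keys wx, wy, wz, tx, ty, tz, jaw
```

```bash
python3 -m inch '[{"wx":0,"wy":0,"wz":0.173,"tx":14,"ty":39,"tz":0,"jaw":85},{"wx":0,"wy":0,"wz":0.173,"tx":14,"ty":39,"tz":0,"jaw":85},{"wx":0,"wy":0,"wz":0.173,"tx":14,"ty":39,"tz":0,"jaw":85},{"wx":0,"wy":0,"wz":0.173,"tx":14,"ty":39,"tz":0,"jaw":85},{"wx":0,"wy":0,"wz":0.173,"tx":14,"ty":39,"tz":0,"jaw":85},{"wx":0,"wy":0,"wz":0.173,"tx":14,"ty":39,"tz":0,"jaw":85},{"wx":0,"wy":0,"wz":0.173,"tx":14,"ty":39,"tz":0,"jaw":85},{"wx":0,"wy":0,"wz":0.173,"tx":14,"ty":39,"tz":0,"jaw":85},{"wx":0,"wy":0,"wz":0.173,"tx":14,"ty":39,"tz":0,"jaw":85},{"wx":0,"wy":0,"wz":0.173,"tx":14,"ty":39,"tz":0,"jaw":85},{"wx":0,"wy":0,"wz":0.173,"tx":14,"ty":39,"tz":0,"jaw":50},{"wx":0,"wy":0,"wz":0.173,"tx":14,"ty":39,"tz":0,"jaw":50},{"wx":0,"wy":0,"wz":0,"tx":0,"ty":0,"tz":0,"jaw":50},{"wx":0,"wy":0,"wz":0,"tx":0,"ty":0,"tz":0,"jaw":50}]' 40
python3 - <<'E'
from h import *
st();im=cap('wrist','w2.png')
for t in('knob_grip','rest'): print(t,[(np.round(x['rect']).tolist(),round(x['p'],2)) for x in robot.spot_in('wrist',t)])
print(proj('wrist',[.465,-.048,.07]),proj('wrist',[.465,-.048,.02]))
E
```

```text
clock: 3.02
tool_pos: [0.4637, -0.0511, 0.2313]
orientation: [-0.0, 0.211, 0.977, -0.0]
force: [-0.6, -0.2, -0.0]
finger_gap: 0.0498
finger_force: 0.0
t 3.02 pos [ 0.4637 -0.0511  0.2313] yaw 155.62 z [-0.    -0.001 -1.   ] F [-0.6 -0.2 -0. ] T [-0.02  0.02  0.02] gap 0.0498 0.0
knob_grip [([302.0, 186.0, 354.0, 251.0], 0.68)]
rest [([297.0, 167.0, 352.0, 240.0], 0.93)]
[325.44515234 222.02879433] [324.83256582 208.74978931]
```

View pics/w2.png

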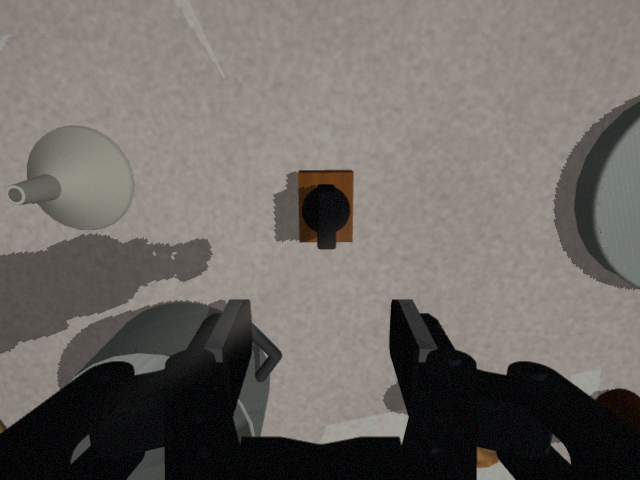

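Wrist view: the rest is square to the image (299–353, 170–241), and the black grip runs upright at column about 326, rows 185–248.

Run:
```python
from h import *
np.set_printoptions(precision=4,suppress=True)
im=cv2.imread('pics/w2.png');hsv=cv2.cvtColor(im,cv2.COLOR_BGR2HSV)
roi=np.zeros(im.shape[:2],np.uint8);roi[150:262,285:370]=1
blk=((im.max(2)<28)*roi).astype(np.uint8);
wood=((hsv[...,1]>110)*roi).astype(np.uint8)
both=cv2.morphologyEx(((wood|blk)),cv2.MORPH_OPEN,np.ones((3,3)))
for n,m in(('blk',blk),('wood',wood)):
    p=np.argwhere(m)[:,::-1].astype(np.float32);print(n,len(p),cv2.minAreaRect(p),p.min(0),p.max(0))
for y in range(180,252,5):
    r=np.where(blk[y])[0];print(y,r.min() if len(r) else None,r.max() if len(r) else None)
c=np.array([.465,-.049]);
for a in(-24.4,):
    u=np.array([np.cos(np.radians(a)),np.sin(np.radians(a))]);v=np.array([-u[1],u[0]])
    print([proj('wrist',[*(c+sx*.022*u+sy*.007*v),.07]).round(1) for sx in(1,-1) for sy in(1,-1)])
    print([proj('wrist',[*(c+sx*.03*u+sy*.023*v),.02]).round(1) for sx in(1,-1) for sy in(1,-1)])
    b=np.array([atz('wrist',p,.02)[:2] for p in((299,170.5),(353,170.5),(353,241.5),(299,241.5))]);print(b,b.mean(0))
    print('gripnear',atz('wrist',(326.5,248.5),.07),atz('wrist',(326.5,185),.07))
```

```text
blk 1833 ((326.01141357421875, 211.01760864257812), (52.360809326171875, 47.20438003540039), 56.97612762451172) [302. 185.] [348. 242.]
wood 2418 ((324.9999694824219, 206.49996948242188), (70.99998474121094, 53.99999237060547), 90.0) [298. 171.] [352. 242.]
180 None None
185 318 332
190 312 338
195 307 343
200 304 347
205 302 348
210 302 348
215 303 348
220 304 345
225 308 342
230 314 336
235 318 333
240 318 323
245 None None
250 None None
[array([333.6, 251.4]), array([314.8, 251.4]), array([334. , 192.6]), array([314.5, 192.6])]
[array([350.4, 243.4]), array([297.1, 243.5]), array([351.7, 173.4]), array([295.9, 173.5])]
[[ 0.4271 -0.0542]
 [ 0.4455 -0.0137]
 [ 0.5012 -0.0377]
 [ 0.4819 -0.0801]] [ 0.4639 -0.0464]
gripnear [ 0.4837 -0.0556  0.07  ] [ 0.4407 -0.0362  0.07  ]
```

```bash
python3 -m inch '[{"wx":0,"wy":0,"wz":0,"tx":0,"ty":4.6,"tz":-24,"jaw":50},{"wx":0,"wy":0,"wz":0,"tx":0,"ty":0,"tz":-40,"jaw":50},{"wx":0,"wy":0,"wz":0,"tx":0,"ty":0,"tz":-40,"jaw":50},{"wx":0,"wy":0,"wz":0,"tx":0,"ty":0,"tz":-40,"jaw":50},{"wx":0,"wy":0,"wz":0,"tx":0,"ty":0,"tz":-30,"jaw":50},{"wx":0,"wy":0,"wz":0,"tx":0,"ty":0,"tz":-18,"jaw":50},{"wx":0,"wy":0,"wz":0,"tx":0,"ty":0,"tz":0,"jaw":30},{"wx":0,"wy":0,"wz":0,"tx":0,"ty":0,"tz":0,"jaw":10},{"wx":0,"wy":0,"wz":0,"tx":0,"ty":0,"tz":0,"jaw":5},{"wx":0,"wy":0,"wz":0,"tx":0,"ty":0,"tz":0,"jaw":5},{"wx":0,"wy":0,"wz":0,"tx":0,"ty":0,"tz":0,"jaw":5}]' 60; python3 -c "
from h import *
st()"
```

```text
clock: 4.55
tool_pos: [0.4646, -0.0466, 0.0402]
orientation: [0.001, 0.211, 0.978, -0.0]
force: [-2.0, 0.1, 3.9]
finger_gap: 0.0134
finger_force: 60.1
t 4.55 pos [ 0.4646 -0.0466  0.0402] yaw 155.66 z [ 0.002 -0.001 -1.   ] F [-2.   0.1  3.9] T [-0.11  0.09 -0.01] gap 0.0134 60.1
```

```bash
python3 -m inch '[{"wx":0,"wy":0,"wz":0,"tx":0,"ty":0,"tz":20,"jaw":5},{"wx":0,"wy":0,"wz":0,"tx":0,"ty":0,"tz":40,"jaw":5},{"wx":0,"wy":0,"wz":0,"tx":0,"ty":0,"tz":40,"jaw":5},{"wx":0,"wy":0,"wz":0.035,"tx":22,"ty":34,"tz":20,"jaw":5},{"wx":0,"wy":0,"wz":0.035,"tx":22,"ty":34,"tz":10,"jaw":5},{"wx":0,"wy":0,"wz":0.035,"tx":22,"ty":34,"tz":0,"jaw":5},{"wx":0,"wy":0,"wz":0.035,"tx":22,"ty":34,"tz":0,"jaw":5},{"wx":0,"wy":0,"wz":0.035,"tx":22,"ty":34,"tz":0,"jaw":5},{"wx":0,"wy":0,"wz":0.035,"tx":22,"ty":34,"tz":0,"jaw":5},{"wx":0,"wy":0,"wz":0.035,"tx":22,"ty":34,"tz":0,"jaw":5},{"wx":0,"wy":0,"wz":0.035,"tx":22,"ty":34,"tz":0,"jaw":5},{"wx":0,"wy":0,"wz":0,"tx":0,"ty":0,"tz":0,"jaw":5},{"wx":0,"wy":0,"wz":0,"tx":0,"ty":0,"tz":0,"jaw":5}]'
python3 - <<'E'
from h import *
import pickle
s=st();c=robot.calibration('wrist');im=cap('wrist','w3.png');pickle.dump(c,open('c3.pkl','wb'))
for t in('knob_foot','lid_top','lid'): print(t,[(np.round(x['rect']).tolist(),round(x['p'],2)) for x in robot.spot_in('wrist',t)])
E
```

```text
clock: 6.18
tool_pos: [0.6389, 0.2255, 0.1686]
orientation: [-0.001, 0.072, 0.997, -0.0]
force: [0.1, -0.3, -1.4]
finger_gap: 0.0132
finger_force: 59.5
t 6.17 pos [0.6389 0.2255 0.1686] yaw 171.71 z [-0.002 -0.001 -1.   ] F [ 0.1 -0.3 -1.4] T [-0.08  0.04 -0.04] gap 0.0132 59.5
knob_foot [([268.0, 258.0, 374.0, 428.0], 0.93)]
lid_top [([420.0, 218.0, 636.0, 434.0], 0.78), ([193.0, 0.0, 465.0, 266.0], 0.68)]
lid [([192.0, 2.0, 470.0, 268.0], 0.73), ([422.0, 216.0, 640.0, 436.0], 0.64)]
```

View pics/w3.png

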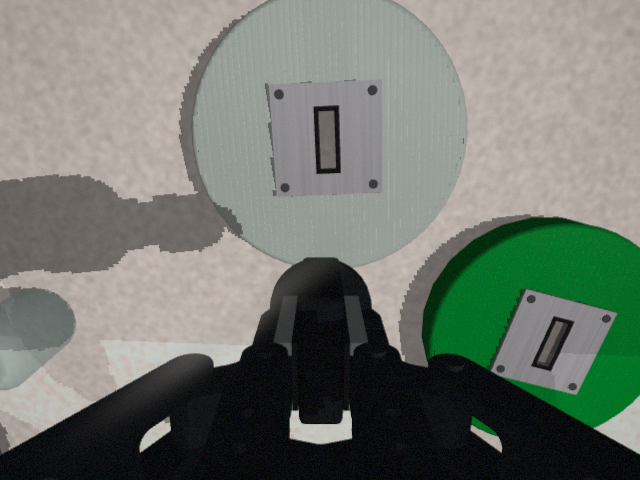

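The slot's seal spans about (313–341, 106–174) on the grey lid, turned about 2° from the tool. The knob flange covers (271–370, 258–), and the foot is hidden beneath it.

```bash
cat >> h.py <<'E'
def slot(im,box,thr=70):
    x0,y0,x1,y1=box;g=cv2.cvtColor(im,cv2.COLOR_RGB2GRAY)[y0:y1,x0:x1]
    m=(g<thr).astype(np.uint8);n,l,s,_=cv2.connectedComponentsWithStats(m);i=1+np.argmax(s[1:,4])
    p=np.argwhere(l==i)[:,::-1].astype(np.float32)+[x0,y0]
    b=cv2.boxPoints(cv2.minAreaRect(p.astype(np.float32)));return b,s[i]
def slotpose(b,z,cal=None):
    w=np.array([atz('wrist',p,z,cal)[:2] for p in b]);e=np.array([w[1]-w[0],w[2]-w[1],w[3]-w[2],w[0]-w[3]]);L=np.linalg.norm(e,axis=1)
    i=0 if L[0]>L[1] else 1;a=[np.degrees(np.arctan2(*e[j][::-1]))%180 for j in(i,i+2)]
    return w.mean(0),L,a
E
python3 - <<'E'
from h import *
import pickle
np.set_printoptions(precision=4,suppress=True)
c=pickle.load(open('c3.pkl','rb'));im=cv2.imread('pics/w3.png')[:,:,::-1].copy()
b,s=slot(im,(295,92,360,188));print(b,s);print(*slotpose(b,.0325,c))
t=np.array([.6389,.2255,.1686]);a=np.radians(171.7);u=np.array([np.cos(a),np.sin(a)]);v=np.array([-u[1],u[0]])
for o in(0,):
  for h in(-.0102,-.0142):
    P=[[*(t[:2]+.020*(np.cos(k)*u+np.sin(k)*v)),t[2]+h] for k in np.linspace(-1.9,1.9,60)]
    q=np.array([proj('wrist',p,c) for p in P]);print(h,q.min(0),q.max(0),(q[:,0].min()+q[:,0].max())/2)
bm=(im.max(2)<45)
for y in(262,270,280,290,300,310):
    r=np.where(bm[y,250:400])[0]+250;print(y,r.min(),r.max(),(r.min()+r.max())/2)
cc=np.where(bm[200:300,321])[0]+200;print(cc.min())
print('tipL/R grip: TCP pt',proj('wrist',t,c))
E
```

```text
[[313.2981 106.1543]
 [337.9637 105.1265]
 [340.7591 172.2184]
 [316.0936 173.2461]] [ 19  14  27  68 767]
[0.5806 0.2386] [0.0153 0.0414 0.016  0.0414] [np.float64(174.85708028400137), np.float64(173.95413243812243)]
-0.0102 [267.231  260.5469] [370.5069 324.9027] 318.8689779020117
-0.0142 [268.4685 257.3211] [369.3757 320.354 ] 318.9220664561375
262 303 340 321.5
270 320 353 336.5
280 308 362 335.0
290 299 366 332.5
300 297 369 333.0
310 276 372 324.0
264
tipL/R grip: TCP pt [318.7111 321.4423]
```

```bash
python3 -m inch '[{"wx":0,"wy":0,"wz":0.047,"tx":-8.5,"ty":7.2,"tz":-20,"jaw":5},{"wx":0,"wy":0,"wz":0,"tx":0,"ty":0,"tz":-30,"jaw":5},{"wx":0,"wy":0,"wz":0,"tx":0,"ty":0,"tz":-25,"jaw":5},{"wx":0,"wy":0,"wz":0,"tx":0,"ty":0,"tz":-13,"jaw":5},{"wx":0,"wy":0,"wz":0,"tx":0,"ty":0,"tz":0,"jaw":5},{"wx":0,"wy":0,"wz":0,"tx":0,"ty":0,"tz":0,"jaw":5}]'
python3 - <<'E'
from h import *
import pickle
s=st();c=robot.calibration('wrist');im=cap('wrist','w4.png');pickle.dump((c,s['tool_pos']),open('c4.pkl','wb'))
cv2.imwrite('pics/w4c.png',cv2.resize(im[90:390,220:420,::-1],None,fx=2,fy=2,interpolation=cv2.INTER_CUBIC))
E
```

```text
clock: 7.12
tool_pos: [0.6323, 0.233, 0.0826]
orientation: [0.001, 0.049, 0.999, 0.0]
force: [0.4, -0.2, -1.2]
finger_gap: 0.0132
finger_force: 59.5
t 7.12 pos [0.6323 0.233  0.0826] yaw 174.38 z [ 0.002  0.001 -1.   ] F [ 0.4 -0.2 -1.2] T [ 0.05  0.01 -0.04] gap 0.0132 59.5
```

View pics/w4c.png

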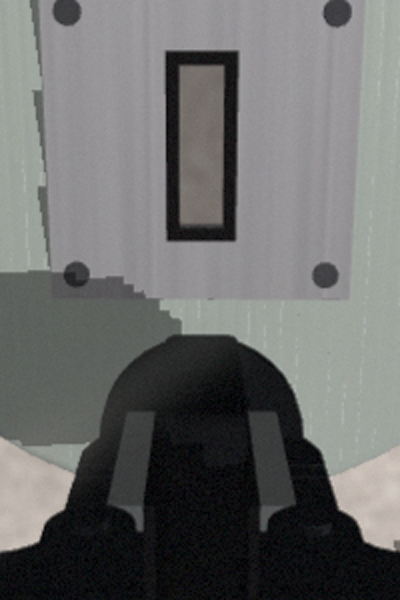

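The slot (centre col about 321) and the flange (103–301 in the crop, so also col 321) are in line. I'll measure the distance along and check the height by triangulating the two wrist views.

Run:
```python
from h import *
import pickle
np.set_printoptions(precision=4,suppress=True)
c,t=pickle.load(open('c4.pkl','rb'));t=np.array(t);im=cv2.imread('pics/w4.png')[:,:,::-1].copy()
b,s=slot(im,(295,105,350,220));print(b);ctr,L,a=slotpose(b,.0325,c);print(ctr,L,a)
c3=pickle.load(open('c3.pkl','rb'))
b3=np.array([[313.3,106.15],[337.96,105.13],[340.76,172.2],[316.1,173.2]])
print('tri',*tri([ray('wrist',b3.mean(0),c3),ray('wrist',b.mean(0),c)]))
y=np.radians(174.38);u=np.array([np.cos(y),np.sin(y)]);v=np.array([-u[1],u[0]]);d=ctr-t[:2];print('along',d@u,'lat',d@v)
for h in(-.0102,-.0142):
    q=np.array([proj('wrist',[*(t[:2]+.020*(np.cos(k)*u+np.sin(k)*v)),t[2]+h],c) for k in np.linspace(-1.9,1.9,90)]);print(h,q.min(0),q.max(0))
print('foot tip',[proj('wrist',[*(t[:2]+.014*u+k*.004*v),t[2]-.0322],c) for k in(1,-1)])
```

```text
[[303. 116.]
 [338. 116.]
 [338. 209.]
 [303. 209.]]
[0.5806 0.2388] [0.0151 0.0407 0.016  0.0407] [np.float64(175.02966410817942), np.float64(173.73044961600635)]
tri [0.5803 0.2388 0.0286] [np.float64(3.56253842976053e-05), np.float64(3.5625384297728e-05)]
along 0.05201766299904009 lat -0.0006540965366503742
-0.0102 [267.2024 260.5147] [370.4695 324.7391]
-0.0142 [268.4208 257.2519] [369.3241 320.1628]
foot tip [array([309.6429, 257.7498]), array([328.3222, 257.7487])]
```

```bash
python3 -m inch '[{"wx":0,"wy":0,"wz":0,"tx":-17.3,"ty":1.6,"tz":0,"jaw":5},{"wx":0,"wy":0,"wz":0,"tx":-17.3,"ty":1.6,"tz":0,"jaw":5},{"wx":0,"wy":0,"wz":0,"tx":-17.2,"ty":1.7,"tz":-8,"jaw":5},{"wx":0,"wy":0,"wz":0,"tx":0,"ty":0,"tz":0,"jaw":5},{"wx":0,"wy":0,"wz":0,"tx":0,"ty":0,"tz":0,"jaw":5},{"wx":0,"wy":0,"wz":0,"tx":0,"ty":0,"tz":0,"jaw":5}]'; python3 -c "
from h import *
st()"
```

```text
clock: 7.92
tool_pos: [0.581, 0.238, 0.0742]
orientation: [0.001, 0.049, 0.999, 0.0]
force: [0.3, 1.0, -1.5]
finger_gap: 0.0135
finger_force: 59.5
t 7.92 pos [0.581  0.238  0.0742] yaw 174.38 z [ 0.002  0.001 -1.   ] F [ 0.3  1.  -1.5] T [ 0.05 -0.06 -0.01] gap 0.0135 59.5
```

```bash
python3 -m inch '[{"wx":0,"wy":0,"wz":0,"tx":-0.5,"ty":0,"tz":-5,"jaw":5},{"wx":0,"wy":0,"wz":0,"tx":0,"ty":0,"tz":-2,"jaw":5},{"wx":0,"wy":0,"wz":0,"tx":0,"ty":0,"tz":-2,"jaw":5},{"wx":0,"wy":0,"wz":0,"tx":0,"ty":0,"tz":-1.5,"jaw":5},{"wx":0,"wy":0,"wz":0,"tx":0,"ty":0,"tz":-1.5,"jaw":5},{"wx":0,"wy":0,"wz":0,"tx":0,"ty":0,"tz":0,"jaw":5}]'; python3 -c "
from h import *
st()"
```

```text
clock: 8.68
tool_pos: [0.5789, 0.2378, 0.0612]
orientation: [-0.0, 0.049, 0.999, -0.0]
force: [0.2, -0.1, -0.8]
finger_gap: 0.0132
finger_force: 59.5
t 8.68 pos [0.5789 0.2378 0.0612] yaw 174.4 z [-0. -0. -1.] F [ 0.2 -0.1 -0.8] T [ 0.01 -0.04 -0.02] gap 0.0132 59.5
```

```bash
python3 -m inch '[{"wx":0,"wy":0,"wz":0,"tx":0.8,"ty":0,"tz":-2,"jaw":5},{"wx":0,"wy":0,"wz":0,"tx":0,"ty":0,"tz":-2,"jaw":5},{"wx":0,"wy":0,"wz":0,"tx":0,"ty":0,"tz":-2,"jaw":5},{"wx":0,"wy":0,"wz":0,"tx":0,"ty":0,"tz":-2,"jaw":5},{"wx":0,"wy":0,"wz":0,"tx":0,"ty":0,"tz":-2,"jaw":5},{"wx":0,"wy":0,"wz":0,"tx":0,"ty":0,"tz":-1,"jaw":5},{"wx":0,"wy":0,"wz":0,"tx":0,"ty":0,"tz":0,"jaw":5}]'; python3 -c "
from h import *
st()"
```

```text
clock: 9.55
tool_pos: [0.5798, 0.2378, 0.0502]
orientation: [-0.0, 0.049, 0.999, -0.0]
force: [-0.7, 0.5, -0.7]
finger_gap: 0.0133
finger_force: 59.5
t 9.55 pos [0.5798 0.2378 0.0502] yaw 174.4 z [-0. -0. -1.] F [-0.7  0.5 -0.7] T [0.02 0.01 0.  ] gap 0.0133 59.5
```

```bash
python3 -m inch '[{"wx":0,"wy":0,"wz":0,"tx":0,"ty":0,"tz":-1.5,"jaw":5},{"wx":0,"wy":0,"wz":-0.1,"tx":0,"ty":0,"tz":0,"jaw":5},{"wx":0,"wy":0,"wz":-0.16,"tx":0,"ty":0,"tz":0,"jaw":5},{"wx":0,"wy":0,"wz":-0.16,"tx":0,"ty":0,"tz":0,"jaw":5},{"wx":0,"wy":0,"wz":-0.16,"tx":0,"ty":0,"tz":0,"jaw":5},{"wx":0,"wy":0,"wz":-0.16,"tx":0,"ty":0,"tz":0,"jaw":5},{"wx":0,"wy":0,"wz":-0.16,"tx":0,"ty":0,"tz":0,"jaw":5},{"wx":0,"wy":0,"wz":-0.16,"tx":0,"ty":0,"tz":0,"jaw":5},{"wx":0,"wy":0,"wz":-0.16,"tx":0,"ty":0,"tz":0,"jaw":5},{"wx":0,"wy":0,"wz":-0.16,"tx":0,"ty":0,"tz":0,"jaw":5},{"wx":0,"wy":0,"wz":-0.16,"tx":0,"ty":0,"tz":0,"jaw":5},{"wx":0,"wy":0,"wz":-0.03,"tx":0,"ty":0,"tz":0,"jaw":5},{"wx":0,"wy":0,"wz":0,"tx":0,"ty":0,"tz":0,"jaw":5},{"wx":0,"wy":0,"wz":0,"tx":0,"ty":0,"tz":0,"jaw":5}]' 80; python3 -c "
from h import *
st()"
```

```text
clock: 11.3
tool_pos: [0.5798, 0.2378, 0.0488]
orientation: [0.0, 0.74, 0.672, -0.0]
force: [-0.6, 0.3, -0.8]
finger_gap: 0.0125
finger_force: 82.2
t 11.3 pos [0.5798 0.2378 0.0488] yaw 84.52 z [-0. -0. -1.] F [-0.6  0.3 -0.8] T [-0.01  0.05 -0.04] gap 0.0125 82.2
```

Run:
```python
from h import *
import pickle
from scipy.optimize import least_squares
np.set_printoptions(precision=4,suppress=True)
c=pickle.load(open('c3.pkl','rb'));im=cv2.imread('pics/w3.png');im=cv2.GaussianBlur(im,(5,5),0).astype(int)
m=((im[...,1]-im[...,2])>4).astype(np.uint8);m[268:]=0;m[:, :170]=0;m[:,480:]=0
# edge points by scanning out from lid centre
pts=[]
for k in np.arange(0,360,4):
    d=np.array([np.cos(np.radians(k)),np.sin(np.radians(k))]);rs=np.arange(110,165);q=(np.array([330,133])+rs[:,None]*d).round().astype(int)
    ok=(q[:,1]>2)&(q[:,1]<255);
    if not ok.all() : continue
    w=np.where(m[q[:,1],q[:,0]])[0]
    if len(w): pts.append((*((330,133)+rs[w.max()]*d),k))
pts=np.array(pts);print(len(pts))
for z in(.0285,.03):
    W=np.array([atz('wrist',p[:2],z,c)[:2] for p in pts])
    f=lambda p:np.hypot(*(W-p[:2]).T)-p[2]
    r=least_squares(f,[.58,.236,.0875],loss='soft_l1',f_scale=.0007);print(z,r.x,np.abs(r.fun).max())
# top camera disc
T=cv2.imread('pics/top0.png');
print(im[133,180:215,1]-im[133,180:215,2])
riv=[(279,94),(372,90),(373,184),(285,188)];print('rivets',np.mean([atz('wrist',p,.0325,c) for p in riv],0))
```

```text
50
0.0285 [0.5805 0.24   0.087 ] 0.004631378366542024
0.03 [0.5805 0.24   0.0865] 0.0046060311167220175
[-7 -7 -6 -6 -6 -6 -6 -5 -6 -6 -5 -3  1  4  6  7  7  8  7  7  7  7  7  7
  6  7  6  6  7  6  6  6  7  8  8]
rivets [0.5809 0.2387 0.0325]
```

```bash
python3 -m inch '[{"wx":0,"wy":0,"wz":0,"tx":0,"ty":0,"tz":3,"jaw":5},{"wx":0,"wy":0,"wz":0,"tx":0,"ty":0,"tz":2,"jaw":5},{"wx":0,"wy":0,"wz":0,"tx":0,"ty":0,"tz":3,"jaw":5},{"wx":0,"wy":0,"wz":0,"tx":0,"ty":0,"tz":5,"jaw":5},{"wx":0,"wy":0,"wz":0,"tx":0,"ty":0,"tz":10,"jaw":5},{"wx":0,"wy":0,"wz":0,"tx":0,"ty":0,"tz":12,"jaw":5},{"wx":0,"wy":0,"wz":0,"tx":0,"ty":0,"tz":0,"jaw":5},{"wx":0,"wy":0,"wz":0,"tx":0,"ty":0,"tz":0,"jaw":5}]'
python3 - <<'E'
from h import *
st();im=cap('scene','s5.png');cap('top','t5.png')
w=cap('wrist','w5.png')
a=cv2.resize(im[250:420,300:500],None,fx=2,fy=2);b=cv2.resize(w[:,:],(453,340))
cv2.imwrite('pics/s5c.png',cv2.hconcat([a,b])[:,:800,::-1])
E
```

```text
clock: 12.3
tool_pos: [0.5799, 0.2379, 0.0841]
orientation: [0.0, 0.741, 0.672, 0.0]
force: [0.9, 0.5, -6.7]
finger_gap: 0.013
finger_force: 81.5
t 12.3 pos [0.5799 0.2379 0.0841] yaw 84.45 z [ 0.  0. -1.] F [ 0.9  0.5 -6.7] T [-0.05  0.11  0.02] gap 0.013 81.5
```

View pics/s5c.png

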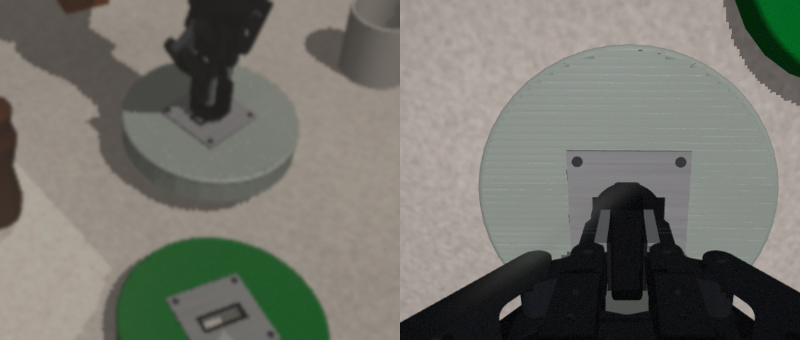

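The lid hangs level from the knob, clear of the counter, with the green lid untouched. Next I measure the lid's centre relative to the TCP, and the pot rim in the top view.

```bash
cat >> h.py <<'E'
from scipy.optimize import least_squares
def circ(W,p0,R=None):
    f=(lambda p:np.hypot(*(W-p[:2]).T)-(R if R else p[2]))
    r=least_squares(f,p0,loss='soft_l1',f_scale=.0007);return r.x,np.median(np.abs(r.fun))
E
python3 - <<'E'
from h import *
np.set_printoptions(precision=4,suppress=True)
im=cv2.imread('pics/w5.png');b=cv2.GaussianBlur(im,(5,5),0).astype(int);m=(b[...,1]-b[...,2])>1
c0=np.array([323,215]);pts=[]
for k in np.arange(180,360,3):
    d=np.array([np.cos(np.radians(k)),np.sin(np.radians(k))]);rs=np.arange(120,250);q=(c0+rs[:,None]*d).round().astype(int)
    ok=(q[:,1]>=0)&(q[:,0]>=0)&(q[:,0]<600);q=q[ok];w=np.where(~m[q[:,1],q[:,0]])[0]
    if len(w): pts.append(c0+rs[w[0]]*d)
z=.0841-.0245
W=np.array([atz('wrist',p,z)[:2] for p in pts]);print(len(W),circ(W,[.58,.24,.0875]),circ(W,[.58,.24],.0875))
# top: lid and pot in top0
T=cv2.imread('pics/top0.png');e=cv2.Canny(cv2.GaussianBlur(T,(3,3),0),20,60)
for n,cc,z,R in(('lid',(192.5,220.5),.0285,.0875),('pot',(395,232),.1,.08)):
    C=atz('top',cc,z)[:2]
    ys,xs=np.where(e>0);P=np.array([atz('top',p,z)[:2] for p in zip(xs,ys) if abs(p[0]-cc[0])<55 and abs(p[1]-cc[1])<55])
    for it in range(4):
        r=np.hypot(*(P-C).T);S=P[np.abs(r-R)<(.008,.005,.003,.003)[it]];x,res=circ(S,[*C,R]);C=x[:2]
    print(n,x,res,len(S),circ(S,C,R))
E
```

```text
60 (array([0.5804, 0.2415, 0.087 ]), np.float64(9.713216440012523e-05)) (array([0.5803, 0.2409]), np.float64(0.0001333925651524001))
lid [0.5804 0.2404 0.0886] 0.0007881184343250663 243 (array([0.5804, 0.2403]), np.float64(0.0011945952632737289))
pot [ 0.5618 -0.239   0.0799] 0.0010063334356360323 206 (array([ 0.5618, -0.239 ]), np.float64(0.0010151855171481108))
```

```bash
python3 -m inch '[{"wx":0,"wy":0,"wz":0,"tx":0,"ty":0,"tz":20,"jaw":5},{"wx":0,"wy":0,"wz":0,"tx":0,"ty":-4,"tz":35,"jaw":5},{"wx":0,"wy":0,"wz":0,"tx":-1,"ty":-12,"tz":40,"jaw":5},{"wx":0,"wy":0,"wz":0,"tx":-1,"ty":-22,"tz":40,"jaw":5},{"wx":0,"wy":0,"wz":0,"tx":-1,"ty":-32,"tz":35,"jaw":5},{"wx":0,"wy":0,"wz":0,"tx":-1,"ty":-38,"tz":20,"jaw":5},{"wx":0,"wy":0,"wz":0,"tx":-1,"ty":-40,"tz":6,"jaw":5},{"wx":0,"wy":0,"wz":0,"tx":-1,"ty":-40,"tz":0,"jaw":5},{"wx":0,"wy":0,"wz":0,"tx":-1,"ty":-40,"tz":0,"jaw":5},{"wx":0,"wy":0,"wz":0,"tx":-1,"ty":-40,"tz":0,"jaw":5},{"wx":0,"wy":0,"wz":0,"tx":-2,"ty":-40,"tz":0,"jaw":5},{"wx":0,"wy":0,"wz":0,"tx":-2,"ty":-40,"tz":0,"jaw":5},{"wx":0,"wy":0,"wz":0,"tx":-2,"ty":-40,"tz":0,"jaw":5},{"wx":0,"wy":0,"wz":0,"tx":-2,"ty":-40,"tz":0,"jaw":5},{"wx":0,"wy":0,"wz":0,"tx":-2,"ty":-40,"tz":0,"jaw":5},{"wx":0,"wy":0,"wz":0,"tx":0,"ty":-36,"tz":0,"jaw":5},{"wx":0,"wy":0,"wz":0,"tx":0,"ty":-26,"tz":0,"jaw":5},{"wx":0,"wy":0,"wz":0,"tx":0,"ty":-14,"tz":0,"jaw":5},{"wx":0,"wy":0,"wz":0,"tx":0,"ty":-4,"tz":0,"jaw":5},{"wx":0,"wy":0,"wz":0,"tx":0,"ty":0,"tz":0,"jaw":5}]'
python3 - <<'E'
from h import *
import pickle
s=st();c=robot.calibration('wrist');im=cap('wrist','w6.png');pickle.dump((c,s['tool_pos']),open('c6.pkl','wb'))
E
```

```text
clock: 14.95
tool_pos: [0.5619, -0.3093, 0.2797]
orientation: [-0.0, 0.74, 0.672, 0.0]
force: [0.1, -0.3, -8.0]
finger_gap: 0.0127
finger_force: 81.3
t 14.95 pos [ 0.5619 -0.3093  0.2797] yaw 84.48 z [-0.     0.001 -1.   ] F [ 0.1 -0.3 -8. ] T [ 0.01  0.01 -0.  ] gap 0.0127 81.3
```

View pics/w6.png

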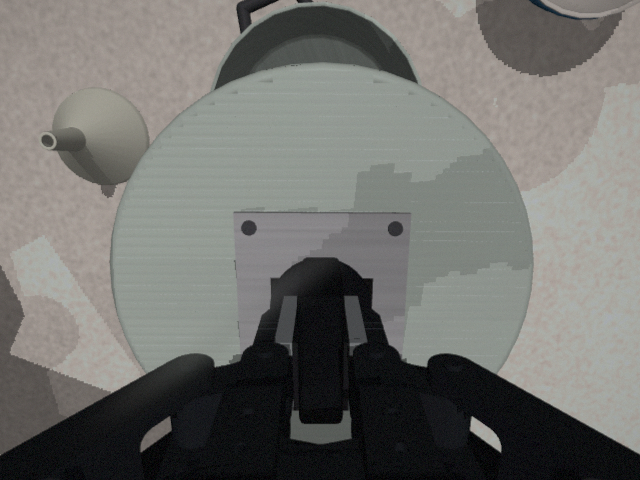

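The pot rim arc shows beyond the lid, from (215,87) over (315,4) to (418,85), with the handle at (240–310, 0–20).

Run:
```python
from h import *
import pickle
np.set_printoptions(precision=4,suppress=True)
c,t=pickle.load(open('c6.pkl','rb'));t=np.array(t)
im=cv2.imread('pics/w6.png');b=cv2.GaussianBlur(im,(3,3),0).astype(int);m=(b[...,1]-b[...,2])>0
c0=np.array([323,262]);pts=[]
for k in np.arange(182,358,3):
    d=np.array([np.cos(np.radians(k)),np.sin(np.radians(k))]);rs=np.arange(150,250);q=(c0+rs[:,None]*d).round().astype(int)
    if q[-1,1]<110 and 205<q[-1,0]<430: continue
    w=np.where(~m[q[:,1],q[:,0]])[0]
    if len(w): pts.append(c0+rs[w[0]]*d)
W=np.array([atz('wrist',p,t[2]-.0245,c)[:2] for p in pts]);print(len(W),'lid',circ(W,[.56,-.31,.0875]),circ(W,[.56,-.31],.0875))
p0=proj('wrist',[.5618,-.239,.1],c);print(p0);pts=[]
for k in np.arange(180,360,2):
    d=np.array([np.cos(np.radians(k)),np.sin(np.radians(k))]);rs=np.arange(80,125);q=(p0+rs[:,None]*d).round().astype(int)
    q=q[(q[:,1]>=0)&(q[:,1]<480)]
    w=np.where(~m[q[:,1],q[:,0]])[0]
    if len(w) and q[w[0]][1]<82: pts.append(p0+rs[w[0]]*d)
pts=np.array(pts);print(np.round(pts[::4]).tolist())
W=np.array([atz('wrist',p,.1,c)[:2] for p in pts]);print(len(W),'pot',circ(W,[.56,-.24,.08]),circ(W,[.56,-.24],.08))
```

```text
41 lid (array([ 0.5626, -0.3066,  0.0884]), np.float64(0.0002824612281883687)) (array([ 0.5626, -0.3053]), np.float64(0.00028561248511202453))
[311.3731 123.0489]
[[213.0, 79.0], [218.0, 65.0], [226.0, 51.0], [235.0, 38.0], [246.0, 26.0], [260.0, 18.0], [274.0, 9.0], [290.0, 4.0], [307.0, 1.0], [324.0, 1.0], [341.0, 4.0], [357.0, 10.0], [372.0, 17.0], [386.0, 28.0], [398.0, 40.0], [408.0, 53.0], [415.0, 68.0]]
68 pot (array([ 0.5653, -0.2392,  0.0792]), np.float64(0.00023530220256866297)) (array([ 0.5653, -0.2402]), np.float64(0.00025347912369265424))
```

```bash
python3 -m inch '[{"wx":0,"wy":0,"wz":0,"tx":1.6,"ty":10,"tz":0,"jaw":5},{"wx":0,"wy":0,"wz":0,"tx":0,"ty":24,"tz":-10,"jaw":5},{"wx":0,"wy":0,"wz":0,"tx":0,"ty":23.3,"tz":-25,"jaw":5},{"wx":0,"wy":0,"wz":0,"tx":0,"ty":10,"tz":-30,"jaw":5},{"wx":0,"wy":0,"wz":0,"tx":0,"ty":0,"tz":-25,"jaw":5},{"wx":0,"wy":0,"wz":0,"tx":0,"ty":0,"tz":-15,"jaw":5},{"wx":0,"wy":0,"wz":0,"tx":0,"ty":0,"tz":-9,"jaw":5},{"wx":0,"wy":0,"wz":0,"tx":0,"ty":0,"tz":0,"jaw":5},{"wx":0,"wy":0,"wz":0,"tx":0,"ty":0,"tz":0,"jaw":5}]'
python3 - <<'E'
from h import *
st();a=cap('scene')[150:290,190:340];b=cap('top')[170:290,330:460]
cv2.imwrite('pics/s7.png',cv2.hconcat([cv2.resize(a,(430,400),interpolation=2),cv2.resize(b,(370,400)[:2],interpolation=2)])[:,:,::-1])
E
```

```text
clock: 16.12
tool_pos: [0.5642, -0.2434, 0.167]
orientation: [0.001, 0.741, 0.672, 0.0]
force: [1.5, -0.3, -6.1]
finger_gap: 0.0129
finger_force: 81.2
t 16.12 pos [ 0.5642 -0.2434  0.167 ] yaw 84.43 z [ 0.002 -0.001 -1.   ] F [ 1.5 -0.3 -6.1] T [-0.08 -0.04 -0.02] gap 0.0129 81.2
```

View pics/s7.png

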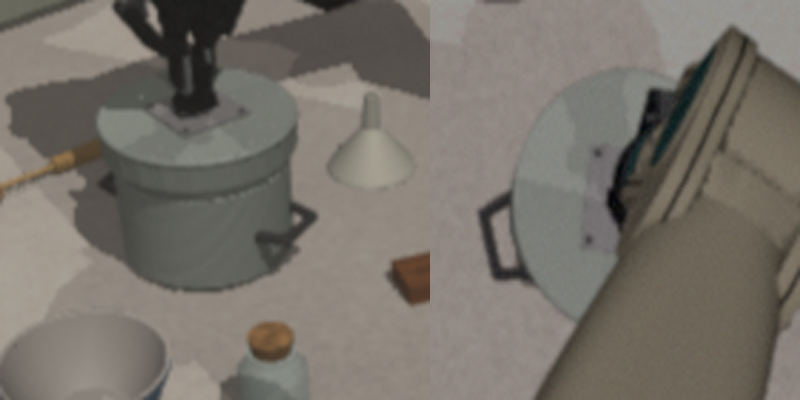

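Scene crop: the lid (97–297) hovers over the pot (117–292). I'll check its centring against projection.

```bash
python3 - <<'E'
from h import *
np.set_printoptions(precision=2,suppress=True)
im=cap('scene','s8.png')
def ext(n,c,R,z):
    q=np.array([proj(n,[c[0]+R*np.cos(k),c[1]+R*np.sin(k),z]) for k in np.linspace(0,6.283,180)]);return q.min(0),q.max(0)
print('lid model',ext('scene',(.5642,-.2407),.0875,.1415)[0][0],ext('scene',(.5642,-.2407),.0875,.1415)[1][0])
for z in(.1,.07,.05): e=ext('scene',(.5635,-.2395),.08,z);print('pot model',z,e[0][0],e[1][0])
print('pot proj row z.05',proj('scene',(.5635,-.2395,.05)),'lidc',proj('scene',(.5642,-.2407,.1415)))
b=cv2.GaussianBlur(im,(3,3),0).astype(int)
g=np.abs(np.gradient(b.sum(2).astype(float),axis=1))
for y in(188,191,194,197,200,203,206,215,220,225,230):
    gl=g[y,215:245];gr=g[y,278:305];print(y,'L',215+np.argsort(gl)[-3:],'R',278+np.argsort(gr)[-3:])
E
python3 - <<'E'
E
```

```text
lid model 224.54684181282084 293.5366866624563
pot model 0.1 229.96603613686315 291.82197411806555
pot model 0.07 231.30472901491362 292.3105621058073
pot model 0.05 232.17705838279915 292.6290170998543
pot proj row z.05 [262.55 220.26] lidc [259.25 189.96]
188 L [243 225 224] R [293 295 294]
191 L [243 224 223] R [295 293 294]
194 L [225 223 224] R [291 294 293]
197 L [226 224 225] R [289 294 293]
200 L [226 228 227] R [292 294 293]
203 L [230 231 215] R [293 291 292]
206 L [237 216 215] R [292 290 291]
215 L [218 220 219] R [290 292 291]
220 L [217 215 216] R [294 293 292]
225 L [217 216 215] R [299 301 300]
230 L [215 217 216] R [295 297 296]
```

```bash
python3 -m inch '[{"wx":0,"wy":0,"wz":0,"tx":-0.5,"ty":0.8,"tz":-4,"jaw":5},{"wx":0,"wy":0,"wz":0,"tx":0,"ty":0,"tz":-4,"jaw":5},{"wx":0,"wy":0,"wz":0,"tx":0,"ty":0,"tz":-3,"jaw":5},{"wx":0,"wy":0,"wz":0,"tx":0,"ty":0,"tz":-3,"jaw":5},{"wx":0,"wy":0,"wz":0,"tx":0,"ty":0,"tz":-3,"jaw":5},{"wx":0,"wy":0,"wz":0,"tx":0,"ty":0,"tz":-2,"jaw":5},{"wx":0,"wy":0,"wz":0,"tx":0,"ty":0,"tz":0,"jaw":5}]'; python3 -c "
from h import *
st()"
```

```text
clock: 17.15
tool_pos: [0.5628, -0.242, 0.1466]
orientation: [-0.0, 0.741, 0.672, -0.0]
force: [0.0, 0.0, -5.6]
finger_gap: 0.0129
finger_force: 81.5
t 17.15 pos [ 0.5628 -0.242   0.1466] yaw 84.44 z [-0.  0. -1.] F [ 0.   0.  -5.6] T [-0.02  0.02  0.03] gap 0.0129 81.5
```

```bash
python3 -m inch '[{"wx":0,"wy":0,"wz":0,"tx":0.4,"ty":0,"tz":-4,"jaw":5},{"wx":0,"wy":0,"wz":0,"tx":0,"ty":0,"tz":-4,"jaw":5},{"wx":0,"wy":0,"wz":0,"tx":0,"ty":0,"tz":-4,"jaw":5},{"wx":0,"wy":0,"wz":0,"tx":0,"ty":0,"tz":-4,"jaw":5},{"wx":0,"wy":0,"wz":0,"tx":0,"ty":0,"tz":-2,"jaw":5},{"wx":0,"wy":0,"wz":0,"tx":0,"ty":0,"tz":-2,"jaw":5},{"wx":0,"wy":0,"wz":0,"tx":0,"ty":0,"tz":-2,"jaw":5},{"wx":0,"wy":0,"wz":0,"tx":0,"ty":0,"tz":-1,"jaw":5},{"wx":0,"wy":0,"wz":0,"tx":0,"ty":0,"tz":0,"jaw":5}]'; python3 -c "
from h import *
st()"
```

```text
clock: 18.27
tool_pos: [0.5641, -0.2424, 0.1248]
orientation: [0.001, 0.741, 0.672, 0.0]
force: [0.4, -0.5, -0.2]
finger_gap: 0.0128
finger_force: 82.0
t 18.27 pos [ 0.5641 -0.2424  0.1248] yaw 84.45 z [ 0.002 -0.001 -1.   ] F [ 0.4 -0.5 -0.2] T [ 0.03 -0.01  0.04] gap 0.0128 82.0
```

```bash
python3 -m inch '[{"wx":0,"wy":0,"wz":0,"tx":0,"ty":0,"tz":-1.5,"jaw":5},{"wx":0,"wy":0,"wz":0,"tx":0,"ty":0,"tz":-1,"jaw":5},{"wx":0,"wy":0,"wz":0,"tx":0,"ty":0,"tz":-1,"jaw":5},{"wx":0,"wy":0,"wz":0,"tx":0,"ty":0,"tz":-0.6,"jaw":5},{"wx":0,"wy":0,"wz":0,"tx":0,"ty":0,"tz":0,"jaw":5}]'; python3 -c "
from h import *
st()"
```

```text
clock: 18.9
tool_pos: [0.5633, -0.2421, 0.1199]
orientation: [0.0, 0.741, 0.672, -0.0]
force: [0.7, 0.9, -0.7]
finger_gap: 0.0128
finger_force: 82.5
t 18.9 pos [ 0.5633 -0.2421  0.1199] yaw 84.44 z [ 0. -0. -1.] F [ 0.7  0.9 -0.7] T [0.06 0.1  0.01] gap 0.0128 82.5
```

```bash
python3 -m inch '[{"wx":0,"wy":0,"wz":0,"tx":0,"ty":0,"tz":0,"jaw":16},{"wx":0,"wy":0,"wz":0,"tx":0,"ty":0,"tz":0,"jaw":25},{"wx":0,"wy":0,"wz":0,"tx":0,"ty":0,"tz":0,"jaw":40},{"wx":0,"wy":0,"wz":0,"tx":0,"ty":0,"tz":0,"jaw":40},{"wx":0,"wy":0,"wz":0,"tx":0,"ty":0,"tz":10,"jaw":40},{"wx":0,"wy":0,"wz":0,"tx":0,"ty":0,"tz":30,"jaw":40},{"wx":0,"wy":0,"wz":0,"tx":0,"ty":0,"tz":40,"jaw":40},{"wx":0,"wy":0,"wz":0,"tx":0,"ty":-20,"tz":40,"jaw":40},{"wx":0,"wy":0,"wz":0,"tx":0,"ty":-40,"tz":20,"jaw":40},{"wx":0,"wy":0,"wz":0,"tx":0,"ty":0,"tz":0,"jaw":40},{"wx":0,"wy":0,"wz":0,"tx":0,"ty":0,"tz":0,"jaw":40}]' 20
python3 - <<'E'
from h import *
st();a=cap('scene')[150:290,190:340];w=cap('wrist')
cv2.imwrite('pics/s9.png',cv2.hconcat([cv2.resize(a,(350,330),interpolation=2),cv2.resize(w,(440,330))])[:,:,::-1])
E
```

```text
clock: 20.27
tool_pos: [0.563, -0.3017, 0.2596]
orientation: [-0.0, 0.741, 0.672, 0.0]
force: [-0.4, 0.5, -0.3]
finger_gap: 0.0396
finger_force: 0.0
t 20.27 pos [ 0.563  -0.3017  0.2596] yaw 84.42 z [-0.     0.001 -1.   ] F [-0.4  0.5 -0.3] T [0.04 0.06 0.  ] gap 0.0396 0.0
```

View pics/s9.png

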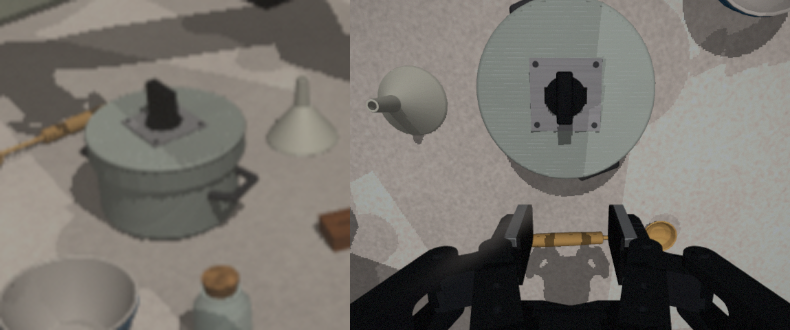

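The lid sits square and fully down on the pot. The knob stands upright in it, a quarter turn off the slot, the gripper is clear, and nothing nearby has moved.

```bash
python3 -c "
from bench import robot
print(robot.finish_job())"
```

```text
the job is handed in; nothing more can be done
None
```

The knob is locked a quarter turn in the grey lid, the lid sits square and fully down on the pot, the gripper is clear, and the job was handed in at about 20 s of the 64 s allowed.

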